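# Cure the glued bars under the UV lamp

## Task

Lay all the glued bars that are on the blue board flat in the dark curing tray, then slide the tray by its red handle straight in under the amber lamp hood, fully home against the back stop, without anything touching the hood's roof. Press the red start button fully down and let it come up again with the tray still home and loaded, then pull the tray out until it is completely clear of the roof, lay every bar flat on the cork mat, side by side and not on top of one another, and put the empty tray back fully home under the hood. Do not disturb the bottles or the pliers.

Things in the scene. Friction and masses are not known exactly. Their poses are not given: they have to be found in the camera images.
- bar0: laid-up bar, 62 mm long (its x) by 36 mm wide (y) by 18 mm thick (z): brown wood below, a 7 mm yellow top layer; origin at the centre of the bar (9 mm above whatever it lies on). Two or three of the three bars are present; they start on the blue board
- bar1: laid-up bar, 62 mm long (its x) by 36 mm wide (y) by 18 mm thick (z): brown wood below, a 7 mm green top layer; origin at the centre of the bar (9 mm above whatever it lies on). Two or three of the three bars are present; they start on the blue board
- bar2: laid-up bar, 62 mm long (its x) by 36 mm wide (y) by 18 mm thick (z): brown wood below, a 7 mm white top layer; origin at the centre of the bar (9 mm above whatever it lies on). Two or three of the three bars are present; they start on the blue board
- tray: loose dark steel tray on slippery white runners, 96 mm deep (its x) by 236 mm wide (y), floor 6 mm thick, rim 4 mm thick, its top 13 mm above the table; origin under the tray's centre. Holds three bars end to end along its y, at x = 0, y = -75, 0, 75 mm. From the middle of its front (-x) edge a strip 24 mm wide, top 6 mm above the table, runs to the handle
- tray_handle (a point): centre of the tray's red upright handle tab, 130 mm in front (-x) of the tray's origin and 36 mm above the table; the tab is 14 mm thick along the tray's x, 44 mm wide along y, its top 55 mm above the table
- hood: fixed UV lamp, open towards the robot (its -x); roof over x -45 to 55 mm; side walls' inner faces at y = +-128 mm; back stop's inner face at x = 55 mm; origin on the table under the roof's middle. Tray home: back rim at the back stop (tray origin at hood x = 7 mm, y near 0, same heading). Grey control box, 56 mm high, at y 141 to 199 mm, x -45 to 57 mm
- hood_roof: the lamp's roof: amber panel with two white strips in a dark frame, 100 x 280 mm, 16 mm thick, over hood x -45 to 55 mm, its underside 42 mm and its top 58 mm above the table; origin the same as the hood's
- start (a joint): travel of the lamp's red start button: 0 m up, 0.006 m fully down (5 N); springs back when released
- start_top (a point): centre of the top face of the start button (36 mm across), which is pressed straight down; on the control box at hood x = -18 mm, y = +170 mm
- glue_board: fixed blue board, 200 mm (x) by 180 mm (y), 6 mm thick, on which the bars start; origin under its centre; to the left or right of the tray
- cork_mat: fixed brown cork mat, 200 mm (x) by 180 mm (y), 6 mm thick, on the other side of the tray, where finished bars go; origin under its centre
- glue_bottle: pale grey glue bottle with orange cap, 52 mm across, 120 mm tall, standing; bystander; origin under its centre
- solvent_bottle: pale grey solvent bottle with black cap, 54 mm across, 130 mm tall, standing; bystander; origin under its centre
- pliers: pliers with red handles lying flat, 155 mm long, 14 mm high; bystander; origin on the table under the pivot
Mind the look-alikes: they are no part of the job. What is shaped like the bar0 but grey, pink or purple is not meant.

How it is judged:
By the outcome, as a careful person would: the job done as asked, in the order asked, and still so for the second after the job is handed in, with the robot touching nothing.
Of bar0, bar1, bar2 only 2 to 3 are there at a start; the rules pass over those that are not, and their reading is None.
At some moment in a run one of bar0, bar1, bar2 may be knocked a few centimetres aside while the robot is not near it.
Once in a run the grip may slacken for a moment while it holds something.
It also fails if it takes over 210 s, if anything falls off the work surface, if the arm or the gripper's body presses on something with over 40 N, if the wrist force passes 120 N, or if a joint passes its speed limit or range.

## Robot

A 6-joint arm with a two-finger parallel gripper is mounted at the origin on the work surface. World frame = base frame: x ahead of the robot, y to its left, z up, the work surface at z = 0. Lengths are in m, angles in rad, forces in N, time in s.
With the tool pointing down it reaches from about 0.35 to 0.975 m from the base axis. Payload 7.1 kg.
Tool frame: the origin (TCP) lies midway between the tips of the shut fingers; the grasp point (between the pads) lies 19 mm behind it; z points along the fingers, x is the direction in which the jaws open and shut, and the axes are right-handed (so a half turn about z gives the same grasp; the last joint's range is limited). The gripper opens to 88 mm and grips with 3 to 60 N. Pads are 20 mm wide; open, the fingers measure 115 mm over their backs; the gripper's body (75 mm by 178 mm) begins 61 mm behind the grasp point.
Start: joints at [1.311, 0.423, 1.63, -0, 1.089, -0.019], TCP at [0.149, 0.607, 0.223] pointing down, gripper open.
Joint ranges: [-3, 3], [-0.9, 2.11], [0.09, 2.58], [-1.31, 4.45], [0.11, 2.69], [-2.54, 2.54]. Speed limits (rad/s): [2.39, 2.39, 3.01, 3.14, 3.14, 3.14].

## Interface

Orientations are given as a unit quaternion [w, x, y, z].
In Python, from station import move_pose, movel, movej, command_gripper, wait, inverse_kinematics, read_camera, camera_info, MotionError, job_done, get_time, get_joint_pos, get_qvel, get_effort, get_tcp_pos, get_ee_rot, get_ft_force, get_ft_torque, get_grip_width gives the robot as it stands. Calls block until the motion is done:
- move_pose(position, orientation): joint-space move of the TCP to a pose.
- movel(position, frame=None, v=0.15, until_force=None): straight line of the TCP; frame=None keeps the orientation; v is the mean speed in m/s. With until_force (N) it stops when the force on the tool has changed by that much, and returns True; else False.
- movej(angles): joint-space move.
- command_gripper(opening): opening from 0.0 (shut) to 1.0 (fully open); the grip force is fixed at half the most; returns when the fingers have stopped.
- wait(seconds).
- inverse_kinematics(position, orientation): joint angles nearest the present ones, or None.
- read_camera(name): name is "scene" or "top" or "wrist"; returns the picture (400x640x3 uint8, red, green, blue); there is no depth.
- camera_info(name): a dict with "intrinsics" (3x3 intrinsics, pixels), "T" (4x4, takes a point from camera to world coordinates); the wrist camera has in their place "tool_from_camera" (4x4, takes a point from camera to tool coordinates, whose origin is the TCP and whose axes are the tool frame's). Camera axes: x right, y up, looking along -z (the intrinsics and any distortion apply to the point x, -y, -z); pixel columns grow to the right and rows downward; lengths in m; the calibration is good to about 2 mm. A picture is of the moment at which its call begins: read the wrist's pose just before it. camera_info takes no time and is no camera call.
A pose or a line that the arm cannot do raises MotionError and nothing moves.
- job_done(): hands the job in, once; it reports no verdict.
Readings, each from a call of its own:
- get_time(): time.
- get_joint_pos(): joint angles.
- get_qvel(): joint speeds.
- get_effort(): joint torques, N m.
- get_tcp_pos(): TCP position.
- get_ee_rot(): TCP orientation.
- get_ft_force(): force on the tool from outside, world axes, zero at the start.
- get_ft_torque(): the same for the moment, N m.
- get_grip_width(): opening from 0.0 (shut) to 1.0 (fully open).
Only numpy, scipy, OpenCV 4.12 (cv2) and the standard library are available. Lean on these libraries where they do the work, as an engineer would, in place of code of your own. Each camera call takes 0.05 s, during which the arm holds its last target. There are 200 camera calls.

## Working session

There is one attempt and no reset: what is moved stays moved. The work goes in short steps, each a Python script; the robot and the scene stay as the last script left them, time stands still between calls to the robot, and variables do not carry over. Pictures are saved under pics/ and viewed, on a budget of 14 in all, crops included, one or two more only if the job needs it, and the job is handed in when it is done.

```bash
ls; mkdir -p pics; python3 - <<'E'
from station import *
import cv2,numpy as np
for n in("scene","top"):
    cv2.imwrite(f"pics/{n}0.png",read_camera(n)[:,:,::-1])
    c=camera_info(n);print(n,c)
print(camera_info("wrist"),get_time(),get_ee_rot(),get_tcp_pos())
E
```

```text
pics
scene {'intrinsics': array([[458.82686364,   0.        , 316.1106335 ],
       [  0.        , 458.82686364, 191.98894779],
       [  0.        ,   0.        ,   1.        ]]), 'T': array([[-0.4149883 , -0.72069491,  0.55532293,  1.25220181],
       [ 0.9096856 , -0.33942189,  0.23930086,  0.35221815],
       [ 0.01602585,  0.60447633,  0.79646189,  1.20399013],
       [ 0.        ,  0.        ,  0.        ,  1.        ]])}
top {'intrinsics': array([[385.64221539,   0.        , 317.3838178 ],
       [  0.        , 385.64221539, 199.58517766],
       [  0.        ,   0.        ,   1.        ]]), 'T': array([[-0.04759056,  0.97800407, -0.20308416,  0.2683287 ],
       [-0.99885779, -0.04746586,  0.0054874 ,  0.00423401],
       [-0.00427287,  0.20311335,  0.97914591,  1.13316446],
       [ 0.        ,  0.        ,  0.        ,  1.        ]])}
{'intrinsics': array([[290.12023663,   0.        , 321.2671569 ],
       [  0.        , 290.12023663, 204.30081765],
       [  0.        ,   0.        ,   1.        ]]), 'tool_from_camera': array([[ 9.99999719e-01, -3.95191518e-04, -6.37396418e-04,
        -1.01561478e-03],
       [-5.71310265e-04, -9.52011129e-01, -3.06062877e-01,
        -8.55136305e-02],
       [-4.85855030e-04,  3.06063155e-01, -9.52011087e-01,
        -1.61904541e-01],
       [ 0.00000000e+00,  0.00000000e+00,  0.00000000e+00,
         1.00000000e+00]])} 0.1 [ 4.15252635e-04  7.86914905e-01  6.17061142e-01 -5.54192956e-04] [0.14888782 0.60649953 0.22199307]
```

View pics/scene0.png

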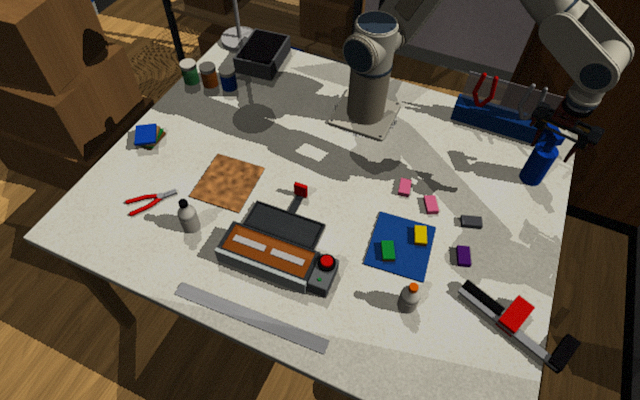

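View pics/top0.png

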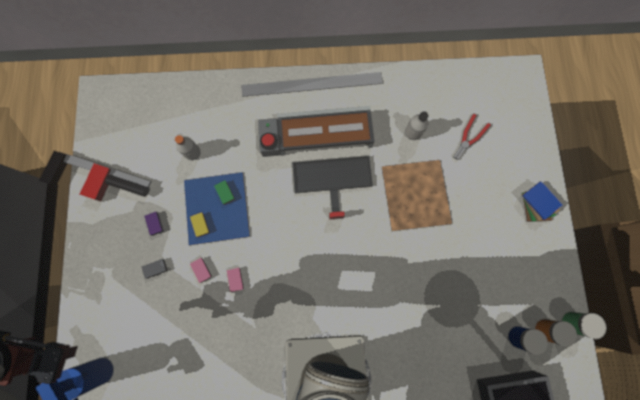

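The top view shows two bars on the blue board: green at (225,191) and yellow at (200,224). The look-alikes are pink at (200,269) and (235,279), purple at (154,223) and grey at (154,269), all off the board. There is no white bar on the board. The tray at (332,174) sits in front of the hood at (326,131), with its handle at (336,214) and the button at (268,140).

```bash
cat > h.py <<'E'
from station import *
import cv2,numpy as np
from scipy.spatial.transform import Rotation as R
def campose(n):
    c=camera_info(n)
    if n!="wrist": return c["intrinsics"],c["T"]
    q=get_ee_rot();T=np.eye(4);T[:3,:3]=R.from_quat([q[1],q[2],q[3],q[0]]).as_matrix();T[:3,3]=get_tcp_pos()
    return c["intrinsics"],T@c["tool_from_camera"]
def shot(n):
    K,T=campose(n);return read_camera(n),K,T
def ray(px,z,K,T):
    px=np.atleast_2d(np.asarray(px,float))
    d=np.c_[(px[:,0]-K[0,2])/K[0,0],-(px[:,1]-K[1,2])/K[1,1],-np.ones(len(px))]@T[:3,:3].T
    return (T[:3,3]+d*((z-T[2,3])/d[:,2])[:,None])
def proj(p,K,T):
    c=(np.atleast_2d(p)-T[:3,3])@T[:3,:3]
    return np.c_[K[0,0]*c[:,0]/-c[:,2]+K[0,2],K[1,1]*c[:,1]/c[:,2]+K[1,2]]
HSV={"yellow":((20,120,70),(34,255,255)),"green":((50,90,40),(85,255,255)),"blue":((100,120,40),(125,255,255)),
 "red":((172,140,90),(8,255,255)),"orange":((6,120,50),(17,255,255))}
def mask(im,col):
    h=cv2.cvtColor(im,cv2.COLOR_RGB2HSV);lo,hi=HSV[col]
    if lo[0]>hi[0]:
        return cv2.inRange(h,lo,(180,)+hi[1:])|cv2.inRange(h,(0,)+lo[1:],hi)
    return cv2.inRange(h,lo,hi)
def blobs(m,z,K,T,amin=25):
    """contours cast on plane z -> list of (centre xy, (long,short), heading of long side, area px, pixel)"""
    out=[]
    for c in sorted(cv2.findContours(m,cv2.RETR_EXTERNAL,cv2.CHAIN_APPROX_NONE)[0],key=cv2.contourArea,reverse=True):
        a=cv2.contourArea(c)
        if a<amin: continue
        px=c[:,0,:]; w=ray(px,z,K,T)[:,:2]
        (cx,cy),(a1,a2),an=cv2.minAreaRect((w*1000).astype(np.float32))
        if a1<a2: a1,a2,an=a2,a1,an+90
        out.append((np.array([cx,cy])/1000,(round(a1),round(a2)),np.radians((an+90)%180-90),a,px.mean(0).round()))
    return out
def down(yaw):
    """tool pointing down, jaw axis (tool x) along world heading yaw, z down; take the turn within the last joint's easy range"""
    r=R.from_euler('z',yaw)*R.from_euler('x',np.pi); q=r.as_quat(); return [q[3],q[0],q[1],q[2]]
def save(n,im): cv2.imwrite(f"pics/{n}.png",np.ascontiguousarray(im[:,:,::-1]))
E
python3 - <<'E'
from h import *
for n in("top","scene"):
    im,K,T=shot(n);print(n)
    for col,z in(("yellow",.024),("green",.024),("blue",.006),("red",.055),("orange",.058),("orange",.006)):
        for b in blobs(mask(im,col),z,K,T)[:6]: print(col,z,b[0].round(4),b[1],b[2].round(3),b[3],b[4])
im,K,T=shot("top")
save("top_c",cv2.resize(im[90:300,130:470],None,fx=2.3,fy=2.3,interpolation=cv2.INTER_CUBIC))
E
```

```text
top
yellow 0.024 [0.4421 0.3445] (60, 34) 0.324 218.0 [199. 224.]
green 0.024 [0.5363 0.2739] (62, 35) 0.443 224.0 [224. 192.]
green 0.024 [ 0.1198 -0.6825] (47, 39) -0.123 95.5 [573. 321.]
blue 0.006 [0.492 0.301] (189, 171) 0.099 2856.0 [212. 213.]
blue 0.006 [ 0.4678 -0.6709] (92, 73) 0.605 677.0 [542. 200.]
blue 0.006 [0.034  0.6761] (114, 78) -1.099 649.5 [ 76. 382.]
blue 0.006 [0.0039 0.7563] (69, 38) 0.718 244.5 [ 47. 392.]
red 0.055 [0.5788 0.6393] (95, 48) -0.371 480.0 [ 94. 181.]
red 0.055 [0.6808 0.136 ] (32, 30) -0.795 83.5 [268. 139.]
red 0.055 [ 0.4477 -0.0539] (37, 11) 1.522 37.5 [336. 214.]
red 0.055 [ 0.6658 -0.4905] (83, 8) -0.847 36.5 [479. 134.]
red 0.055 [ 0.6907 -0.4589] (85, 10) -0.483 36.5 [468. 127.]
orange 0.058 [ 0.7025 -0.035 ] (249, 80) -1.529 2036.5 [325. 129.]
orange 0.058 [ 0.1078 -0.5842] (48, 40) -0.17 129.5 [545. 329.]
orange 0.058 [0.692 0.397] (22, 18) 0.024 33.5 [179. 139.]
orange 0.006 [ 0.7235 -0.0369] (262, 84) -1.529 2036.5 [325. 129.]
orange 0.006 [ 0.1001 -0.6127] (51, 41) -0.17 129.5 [545. 329.]
orange 0.006 [0.7125 0.416 ] (23, 19) 0.024 
[... 985 characters left out ...]
54, 286) 0.964 15412.5 [ 37. 316.]
orange 0.058 [0.4354 0.8224] (456, 177) -0.001 7312.5 [588. 290.]
orange 0.058 [ 0.5355 -0.2653] (191, 171) 0.069 2435.0 [227. 183.]
orange 0.058 [ 0.7002 -0.0309] (256, 87) -1.53 2267.5 [269. 250.]
orange 0.058 [ 1.0096 -0.2096] (271, 136) 0.878 1917.0 [144. 328.]
orange 0.006 [ 0.1562 -1.1621] (1157, 704) 0.82 16511.5 [93. 60.]
orange 0.006 [ 1.0069 -0.6166] (997, 299) 0.964 15412.5 [ 37. 316.]
orange 0.006 [0.3983 0.8437] (477, 185) -0.001 7312.5 [588. 290.]
orange 0.006 [ 0.503  -0.2933] (200, 179) 0.069 2435.0 [227. 183.]
orange 0.006 [ 0.6751 -0.0483] (268, 91) -1.53 2267.5 [269. 250.]
orange 0.006 [ 0.9986 -0.2351] (284, 142) 0.878 1917.0 [144. 328.]
```

View pics/top_c.png

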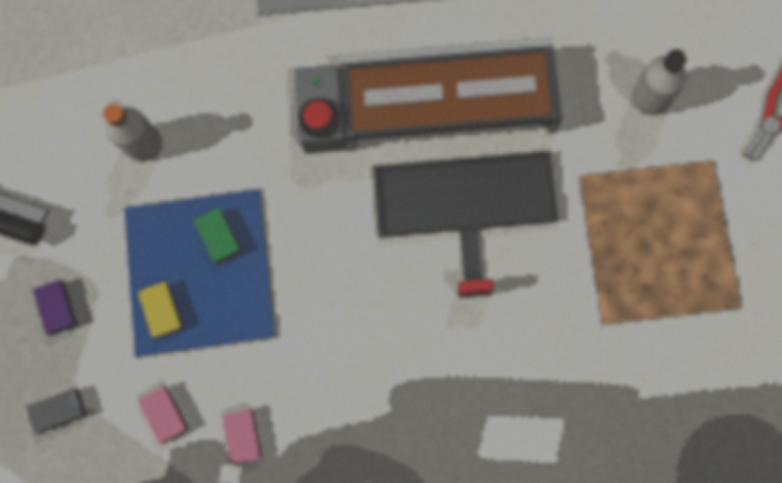

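```bash
cat >> h.py <<'E'
def dark(im,v=75):
    h=cv2.cvtColor(im,cv2.COLOR_RGB2HSV);return cv2.inRange(h,(0,0,0),(180,110,v))
E
python3 - <<'E'
from h import *
move_pose([.45,.0,.33],down(np.pi/2))
im,K,T=shot("wrist");save("w1",im)
for col,z in(("yellow",.024),("green",.024),("red",.055),("red",.064),("orange",.058)):
    for b in blobs(mask(im,col),z,K,T,60)[:5]: print(col,z,b[0].round(4),b[1],b[2].round(3),b[3],b[4])
for b in blobs(dark(im,75),.013,K,T,1500)[:6]: print("dark",b[0].round(4),b[1],b[2].round(3),b[3],b[4])
im,K,T=shot("top")
for b in blobs(dark(im,75),.013,K,T,500)[:6]: print("dark top",b[0].round(4),b[1],b[2].round(3),b[3],b[4])
print(get_time(),get_joint_pos().round(2) if hasattr(get_joint_pos(),'round') else get_joint_pos())
E
```

```text
yellow 0.024 [0.4397 0.3456] (63, 38) 0.322 843.0 [535. 160.]
yellow 0.024 [ 0.7804 -0.3196] (143, 46) -0.251 627.0 [158. 333.]
green 0.024 [0.533  0.2734] (64, 38) 0.435 730.0 [481. 214.]
red 0.055 [ 0.4451 -0.0518] (45, 17) -1.411 230.5 [288. 167.]
red 0.055 [ 0.6523 -0.4634] (86, 14) -0.85 229.5 [ 55. 284.]
red 0.055 [0.6888 0.1376] (36, 26) 0.438 193.0 [400. 303.]
red 0.064 [ 0.4435 -0.0507] (44, 17) -1.411 230.5 [288. 167.]
red 0.064 [ 0.6463 -0.4538] (84, 13) -0.85 229.5 [ 55. 284.]
red 0.064 [0.6821 0.1348] (35, 25) 0.438 193.0 [400. 303.]
orange 0.058 [ 0.6842 -0.0341] (254, 60) -1.57 3002.0 [304. 302.]
dark [ 0.716 -0.003] (1413, 509) -1.57 66446.5 [358. 332.]
dark top [0.3366 0.8155] (699, 201) 0.119 12497.0 [ 29. 276.]
dark top [ 0.2827 -0.7676] (701, 286) -0.215 11562.0 [601. 289.]
dark top [1.0237 0.4577] (1085, 35) 1.57 2533.0 [174.  48.]
dark top [0.608  0.0014] (274, 208) -0.062 2006.0 [308. 175.]
dark top [-0.0313 -0.5039] (191, 75) 1.524 1493.5 [513. 386.]
dark top [ 1.0252 -0.8184] (523, 35) -1.568 1224.0 [560.  30.]
2.7833 [-0.03  0.03  1.88  0.    1.23 -1.6 ]
```

View pics/w1.png

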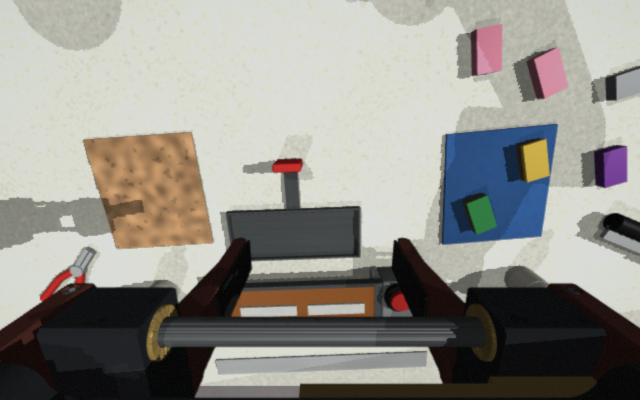

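The wrist view shows yellow at (535,160), green at (481,214), the tray at (295,232) and its handle at (288,166). The bar fixes from the three views agree to about 3 mm.

```bash
python3 - <<'E'
from h import *
def roi(m,r0,r1,c0,c1):
    o=np.zeros_like(m);o[r0:r1,c0:c1]=m[r0:r1,c0:c1];return o
im,K,T=shot("wrist")
for v in(70,95):
  for b in blobs(roi(dark(im,v),190,262,215,372),.013,K,T,300)[:2]: print("w",v,b[0].round(4),b[1],b[2].round(3),b[3],b[4])
im2,K2,T2=shot("top")
for v in(70,95):
  for b in blobs(roi(dark(im2,v),154,194,285,378),.013,K2,T2,300)[:2]: print("t",v,b[0].round(4),b[1],b[2].round(3),b[3],b[4])
m=cv2.inRange(cv2.cvtColor(im2,cv2.COLOR_RGB2HSV),(5,60,40),(20,255,255))
for b in blobs(roi(m,150,240,376,465),.006,K2,T2,300)[:2]: print("cork",b[0].round(4),b[1],b[2].round(3))
for p,yaw in (([.441,.346,.1],.32-np.pi/2),([.535,.275,.1],.437-np.pi/2),([.577,-.12,.1],.04),([.577,.03,.1],.04),([.45,-.052,.1],.04),([.58,.14,.12],.04),([.49,-.3,.1],0)):
    q=inverse_kinematics(p,down(yaw));print(None if q is None else np.round(q,2))
E
```

```text
w 70 [ 0.5722 -0.0533] (241, 104) -1.518 6054.0 [289. 234.]
w 95 [ 0.5589 -0.0625] (260, 132) -1.518 6449.5 [286. 232.]
t 70 [ 0.5752 -0.0027] (191, 109) 1.522 1379.5 [315. 179.]
t 95 [ 0.5813 -0.0061] (198, 122) 1.522 2098.5 [318. 175.]
cork [ 0.504  -0.2973] (197, 179) 0.069
[ 0.64  0.5   1.85 -0.    0.79  1.89]
[ 0.46  0.55  1.76 -0.    0.83  1.59]
[-0.23  0.54  1.79 -0.    0.82 -0.27]
[ 0.03  0.52  1.81 -0.    0.81 -0.01]
[-0.14  0.38  2.08 -0.    0.68 -0.18]
[ 0.22  0.51  1.76 -0.    0.87  0.18]
[-0.57  0.52  1.82 -0.    0.8  -0.57]
```

```bash
cat >> h.py <<'E'
def pick(xy,yaw,z=.008,h=.12,op=.72):
    command_gripper(op)
    move_pose([*xy,h],down(yaw)); movel([*xy,z],v=.12)
    command_gripper(0); w=get_grip_width()*88; movel([*xy,h],v=.12)
    print("grip mm",round(w,1),"lifted",round(get_grip_width()*88,1),"t",round(get_time(),1)); return w
def place(xy,yaw,z=.0095,h=.12,op=.57):
    move_pose([*xy,h],down(yaw)); print("before lowering",round(get_grip_width()*88,1))
    hit=movel([*xy,z],v=.08,until_force=15); print("hit",hit,get_tcp_pos()[2].round(4))
    command_gripper(op); movel([*xy,h],v=.15); print("t",round(get_time(),1))
E
python3 - <<'E'
from h import *
im,K,T=shot("wrist");b=[b for b in blobs(mask(im,"yellow"),.024,K,T,60) if b[0][1]>.1][0];print(b[0].round(4),b[2].round(3))
pick([.441,.346],.322-np.pi/2)
im,K,T=shot("wrist");save("w2",im)
E
```

```text
[0.4397 0.3455] 0.323
grip mm 35.4 lifted 36.0 t 9.2
```

View pics/w2.png

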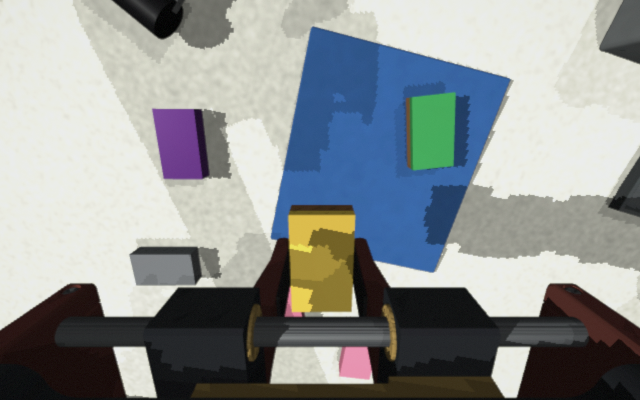

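Yellow at (320,260) is gripped level across its width, and green is still on the board at (432,130). Next I'll look at the tray from above before placing.

```bash
python3 - <<'E'
from h import *
move_pose([.576,.10,.22],down(.045))
im,K,T=shot("wrist");save("w3",im); print(get_grip_width()*88)
c=np.array([.576,-.049]);Rm=R.from_euler('z',.047).as_matrix()[:2,:2]
cor=[[*(c+Rm@np.array([a*.048,b*.118])),.013] for a,b in((1,1),(1,-1),(-1,-1),(-1,1))]
print(proj(cor,K,T).round(0).tolist())
for b in blobs(dark(im,75),.013,K,T,1500)[:3]: print("dark",b[0].round(4),b[1],b[2].round(3),b[4])
for b in blobs(mask(im,"red"),.055,K,T,100)[:3]: print("red",b[0].round(4),b[1],b[2].round(3),b[4])
E
```

```text
35.57822648045889
[[353.0, 202.0], [348.0, 345.0], [288.0, 345.0], [281.0, 202.0]]
dark [ 0.5791 -0.0613] (1085, 440) 0.045 [337. 330.]
red [0.6781 0.1317] (37, 36) 0.045 [414. 164.]
red [ 0.453  -0.0216] (41, 13) 1.173 [223. 276.]
```

View pics/w3.png

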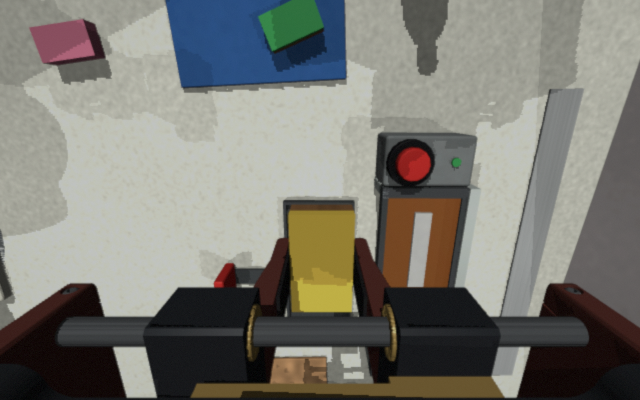

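The tray's near edge corners at (285,201) and (355,201) are within 4 px of prediction, about +3 mm in x. Placing yellow at the far slot, then moving on to green.

```bash
python3 - <<'E'
from h import *
place([.5815,-.124],.047,z=.010)
move_pose([.5,.18,.25],down(.437-np.pi/2))
im,K,T=shot("wrist")
bs=blobs(mask(im,"green"),.024,K,T,100)
for b in bs[:3]: print("green",b[0].round(4),b[1],b[2].round(3),b[4])
for b in blobs(mask(im,"yellow"),.024,K,T,100)[:3]: print("yellow",b[0].round(4),b[1],b[2].round(3),b[4])
b=min(bs,key=lambda b:np.hypot(*(b[0]-[.535,.275])))
assert abs(b[1][0]-62)<6 and abs(b[1][1]-36)<6
pick(b[0],b[2]-np.pi/2)
place([.578-.0035,.026],.047,z=.010)
move_pose([.5,.1,.25],down(.047))
im,K,T=shot("wrist");save("w4",im)
im,K,T=shot("top");save("t4",cv2.resize(im[90:300,130:470],None,fx=2.3,fy=2.3,interpolation=cv2.INTER_CUBIC))
E
```

```text
before lowering 35.9
hit False 0.0105
t 14.7
green [0.5336 0.2739] (62, 37) 0.434 [265. 120.]
yellow [ 0.5811 -0.1206] (68, 38) -1.523 [538. 212.]
yellow [ 0.3279 -0.0703] (115, 25) 0.605 [416. 333.]
yellow [0.1888 0.2123] (96, 11) 0.302 [222. 336.]
grip mm 35.9 lifted 35.8 t 20.1
before lowering 35.4
hit False 0.0105
t 24.4
```

View pics/w4.png

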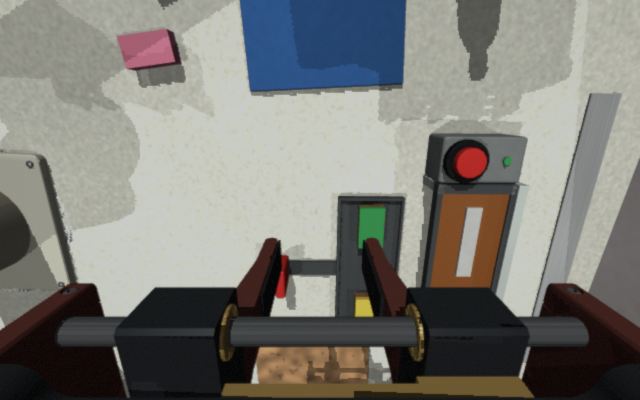

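Both bars lie in the tray, green at (371,228) and yellow at (364,305). The tray's +y edge corners are at (338,197) and (405,197), and the roof's +y edge runs near (425,182) to (517,182). Now comparing the lateral alignment of tray and hood from those.

```bash
python3 - <<'E'
from h import *
im,K,T=shot("wrist")
t=ray([[338,197],[405,197]],.013,K,T);r=ray([[427,182],[519,183]],.058,K,T);b=ray([[427,182]],.056,K,T)
print("tray edge",t.round(4).tolist(),"roof edge",r.round(4).tolist())
# expected with hood (.697,-.034,.042), tray (.578,-.049,.047)
def W(o,th,p): return (np.array(o)+R.from_euler('z',th).as_matrix()[:2,:2]@np.array(p)).round(4)
print(W([.578,-.049],.047,[-.048,.118]),W([.578,-.049],.047,[.048,.118]),W([.697,-.034],.042,[-.045,.14]),W([.697,-.034],.042,[.055,.14]))
for n,z in(("green",.024),("red",.055),("red",.066)):
    for q in blobs(mask(im,n),z,K,T,100)[:3]: print(n,z,q[0].round(4),q[1],q[2].round(3),q[4])
save("w5",cv2.resize(im[120:300,250:550],None,fx=2.6,fy=2.6,interpolation=cv2.INTER_CUBIC))
E
```

```text
tray edge [[0.5236, 0.0678, 0.013], [0.619, 0.0723, 0.013]] roof edge [[0.6296, 0.1054, 0.058], [0.744, 0.1096, 0.058]]
[0.5245 0.0666] [0.6204 0.0711] [0.6462 0.104 ] [0.7461 0.1082]
green 0.024 [0.5736 0.0272] (63, 38) -1.512 [371. 227.]
red 0.055 [0.6819 0.1324] (38, 36) -1.382 [471. 161.]
red 0.055 [ 0.4489 -0.0394] (67, 13) 1.532 [282. 276.]
red 0.066 [0.6761 0.134 ] (37, 35) -1.382 [471. 161.]
red 0.066 [ 0.4503 -0.0325] (65, 13) 1.532 [282. 276.]
```

View pics/t4.png

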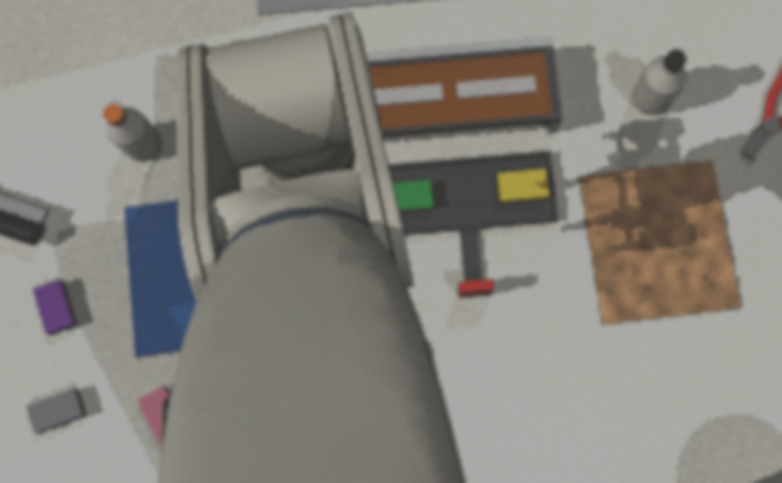

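View pics/w5.png

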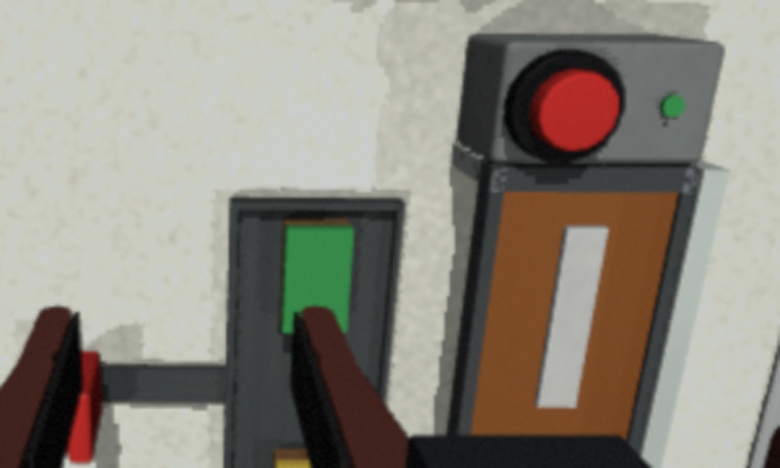

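Tray and hood fits agree with the views to about 2 mm. The tray is about 10 mm off the hood's axis, so I'll grip the handle, shift sideways, then push straight in.

```bash
python3 - <<'E'
from h import *
th=.042;z=.022
command_gripper(.5)
move_pose([.447,-.054,.12],down(.047)); movel([.447,-.054,z],v=.1)
command_gripper(0); print("grip",get_grip_width()*88,get_ft_force())
movel([.4472,-.044,z],down(th),v=.03); print(get_tcp_pos(),get_grip_width()*88,get_ft_force())
im,K,T=shot("scene");save("s6",cv2.resize(im[160:310,180:380],None,fx=3.5,fy=3.5,interpolation=cv2.INTER_CUBIC))
E
```

```text
grip 13.900227907774413 [-0.41095863 -0.4620845   2.64413012]
[ 0.44748144 -0.04343246  0.02219218] 13.672097933230026 [-0.1141881   0.53590936  4.36537208]
```

View pics/s6.png

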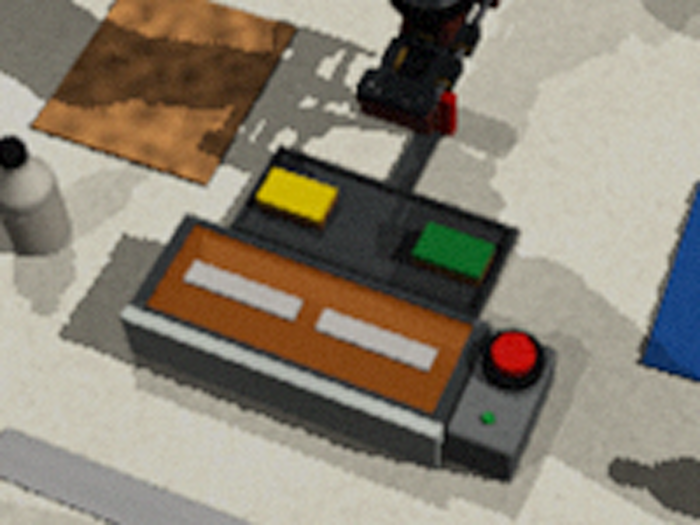

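The tray, with yellow at (297,195) and green at (455,250), is lined up with the hood opening. Pushing in.

```bash
python3 - <<'E'
from h import *
th=.042;z=.022
d=np.array([np.cos(th),np.sin(th)]);p=get_tcp_pos()
a=p[:2]+d*.115
print(movel([*a,z],v=.05,until_force=20),get_tcp_pos(),get_ft_force(),get_grip_width()*88)
b=a+d*.025
print(movel([*b,z],v=.02,until_force=15),get_tcp_pos(),get_ft_force(),get_grip_width()*88)
im,K,T=shot("scene");save("s7",cv2.resize(im[160:310,180:380],None,fx=3.5,fy=3.5,interpolation=cv2.INTER_CUBIC));print(get_time())
E
```

```text
False [ 0.56144755 -0.03786799  0.02222427] [-4.15965064 -0.304458    8.00116231] 13.736288522894398
True [ 0.57374771 -0.03732616  0.02218418] [-2.38061851 -0.46996392  4.28523975] 13.797067080203137
31.9583
```

View pics/s7.png

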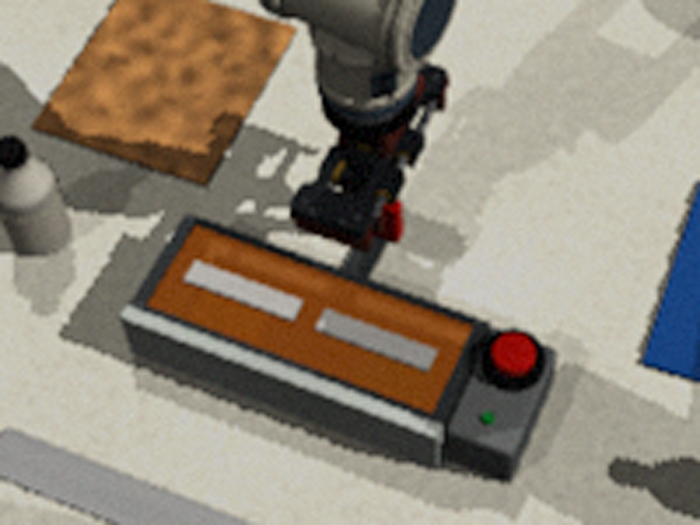

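The stop came at handle x = 0.5737, against 0.574 expected. I'll confirm it's rigid, release, press the button and check the tray.

```bash
python3 - <<'E'
from h import *
th=.042;d=np.array([np.cos(th),np.sin(th)]);p=get_tcp_pos()
print(movel([*(p[:2]+d*.006),.022],v=.015,until_force=22),get_tcp_pos()-p,get_ft_force())
p=get_tcp_pos()
command_gripper(.45); print("rel",get_ft_force())
movel([*p[:2],.13],v=.12)
command_gripper(0)
bx=[.672,.135]
move_pose([*bx,.12],down(th))
hit=movel([*bx,.085],v=.08,until_force=10);print("a",hit,get_tcp_pos()[2],get_ft_force()[2])
if not hit:
    hit=movel([*bx,.052],v=.015,until_force=3);z0=get_tcp_pos()[2];print("touch",hit,z0,get_ft_force()[2])
    hit=movel([*bx,z0-.012],v=.01,until_force=22);print("press",hit,get_tcp_pos()[2],get_ft_force()[2])
    wait(.3);print(get_tcp_pos()[2],get_ft_force()[2])
movel([*bx,.13],v=.1);wait(.3)
move_pose([.50,.2,.28],down(th))
im,K,T=shot("wrist");save("w8",im[60:])
im,K,T=shot("scene");save("s8",cv2.resize(im[160:310,180:380],None,fx=3.5,fy=3.5,interpolation=cv2.INTER_CUBIC));print(get_time())
for q in blobs(mask(im,"red"),.055,K,T,20): print("scene red",q[0].round(4),q[1],q[4])
E
```

```text
True [-1.23561860e-04 -3.30892169e-06 -4.89958618e-05] [-2.97705317 -0.52716787  6.05073223]
rel [ 0.36616573  0.23681477 -0.23608212]
a False 0.08444494901516858 0.38882232617986734
touch True 0.07465695061040177 3.90034080202766
press True 0.07234485694862364 6.464616679433751
0.07236682102592185 7.252988603930742
40.0
scene red [0.5907 0.6518] (99, 50) [516. 314.]
scene red [0.66   0.1331] (35, 34) [326. 260.]
scene red [ 0.7279 -0.4433] (92, 17) [144. 207.]
scene red [ 0.702  -0.4754] (93, 15) [141. 197.]
scene red [ 0.5778 -0.0232] (63, 25) [289. 219.]
scene red [0.3316 0.3471] (54, 28) [431. 202.]
```

View pics/s8.png

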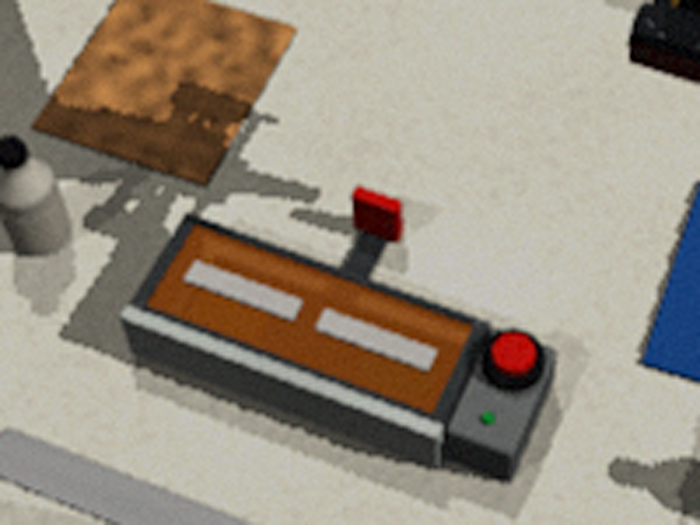

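The handle at (378,215) is unmoved, so the tray is still home, and the button is up. The steady 7 N is above the 5 N needed, but I'll press once more to prove it is on its hard stop.

```bash
python3 - <<'E'
from h import *
th=.042;bx=[.672,.135]
move_pose([*bx,.12],down(th)); movel([*bx,.083],v=.08)
f0=get_ft_force()[2]
for z in np.arange(.081,.063,-.001):
    hit=movel([*bx,z],v=.02,until_force=25);wait(.05);f=get_ft_force()[2]-f0
    print(round(z,4),get_tcp_pos()[2].round(4),round(f,1),hit)
    if f>22 or hit: break
wait(.3);print("hold",get_tcp_pos()[2],get_ft_force()[2]-f0)
movel([*bx,.13],v=.1);wait(.3);print(get_time())
E
```

```text
0.081 0.0813 1.4 False
0.08 0.08 1.3 False
0.079 0.0789 1.1 False
0.078 0.0782 1.7 False
0.077 0.0771 3.0 False
0.076 0.0761 3.0 False
0.075 0.0751 3.8 False
0.074 0.0741 4.5 False
0.073 0.0731 5.2 False
0.072 0.0724 6.8 False
0.071 0.0722 13.7 False
0.07 0.0721 20.1 False
0.069 0.072 26.8 False
hold 0.07198572118727861 25.766096104693215
46.825
```

The press is confirmed: travel from 0.078 to 0.072 m, with a hard stop at 26 N. Now pulling the tray out.

```bash
python3 - <<'E'
from h import *
th=.042;z=.022;d=np.array([np.cos(th),np.sin(th)])
p=np.array([.5736,-.0373])
command_gripper(.5); move_pose([*p,.13],down(th)); movel([*p,z],v=.1)
command_gripper(0);print(get_grip_width()*88)
for s in(.05,.10,.136):
    movel([*(p-d*s),z],v=.06);print(get_tcp_pos().round(4),round(get_grip_width()*88,1))
q=p-d*.136
command_gripper(.5); movel([*q,.13],v=.12)
move_pose([.5,.13,.25],down(th))
im,K,T=shot("wrist");save("w9",cv2.resize(im[110:400,150:550],None,fx=2,fy=2,interpolation=cv2.INTER_CUBIC))
for n in("green","yellow"):
    for b in blobs(mask(im,n),.024,K,T,100)[:3]: print(n,b[0].round(4),b[1],b[2].round(3),b[4])
print("tray",q+d*.13,get_time())
E
```

```text
14.056039560239592
[ 0.5228 -0.0394  0.0222] 14.2
[ 0.4723 -0.0415  0.0221] 13.6
[ 0.436  -0.043   0.0221] 13.9
green [0.5643 0.0467] (64, 38) -1.522 [364. 232.]
yellow [ 0.5893 -0.2443] (554, 46) 0.045 [364. 388.]
yellow [ 0.5635 -0.0863] (29, 19) 0.044 [357. 311.]
tray [ 0.56760529 -0.03755193] 55.625
```

View pics/w9.png

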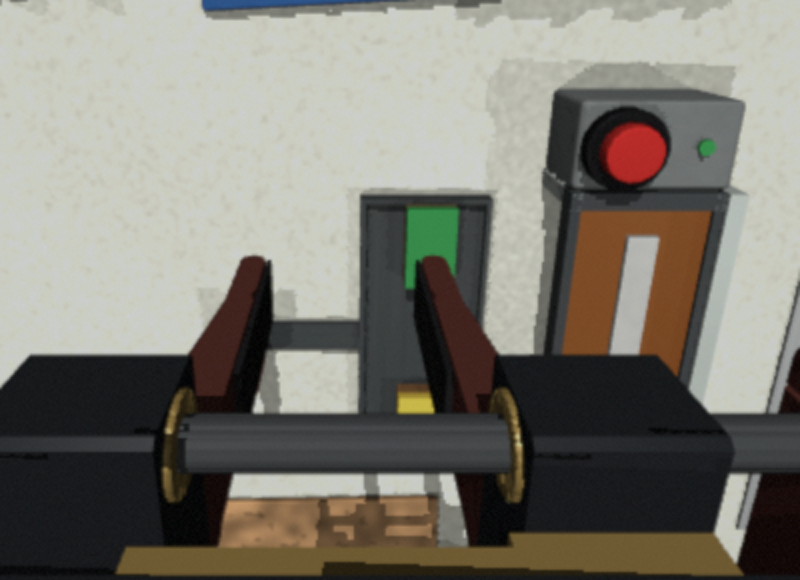

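The green bar at (432,245) has slid to the tray's +y rim but still lies flat; the tray is clear of the roof. Now moving the bars to the cork.

```bash
python3 - <<'E'
from h import *
im,K,T=shot("wrist");b=blobs(mask(im,"green"),.024,K,T,100)[0];print(b[0])
pick(b[0],.049,op=.57)
place([.445,-.30],.06,z=.010)
move_pose([.56,.0,.25],down(.045)); 
im,K,T=shot("wrist");save("w10",im)
for n in("green","yellow"):
    for b in blobs(mask(im,n),.024,K,T,100)[:3]: print(n,b[0].round(4),b[1],b[2].round(3),b[4])
im,K,T=shot("scene")
for b in blobs(mask(im,"yellow"),.024,K,T,60)[:3]: print("s",b[0].round(4),b[1],b[2].round(3),b[4])
im,K,T=shot("top")
for b in blobs(mask(im,"yellow"),.024,K,T,60)[:3]: print("t",b[0].round(4),b[1],b[2].round(3),b[4])
E
```

```text
[0.56437408 0.04621051]
grip mm 36.1 lifted 35.9 t 59.3
before lowering 35.5
hit False 0.0105
t 63.5
yellow [ 0.6725 -0.3744] (542, 46) 0.059 [377. 388.]
yellow [ 0.5693 -0.1113] (67, 37) -1.508 [326. 249.]
yellow [ 0.7351 -0.2811] (58, 13) -1.526 [420. 348.]
s [ 0.5693 -0.109 ] (67, 41) -1.512 [266. 213.]
```

View pics/w10.png

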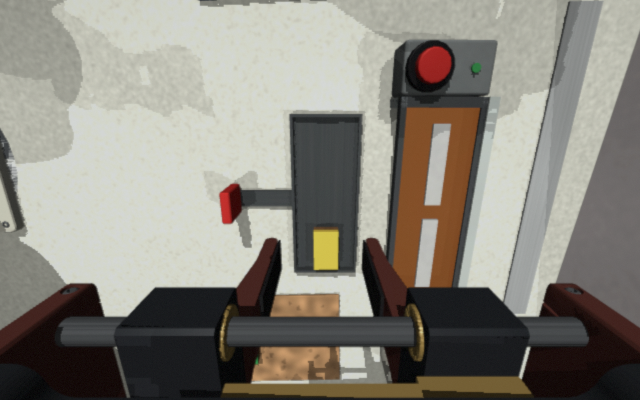

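Yellow at (326,249) is flat in the tray, and the wrist and scene fixes agree. Picking it.

```bash
python3 - <<'E'
from h import *
pick([.5693,-.110],.06,op=.57)
place([.525,-.30],.06,z=.010)
move_pose([.45,-.02,.25],down(.045))
im,K,T=shot("wrist");save("w11",im)
im,K,T=shot("scene");save("s11",cv2.resize(im[140:310,120:380],None,fx=3,fy=3,interpolation=cv2.INTER_CUBIC))
for n in("green","yellow","red"):
    for b in blobs(mask(im,n),.055 if n=="red" else .024,K,T,25)[:6]: print(n,b[0].round(4),b[1],b[2].round(3),b[4])
E
```

```text
grip mm 35.6 lifted 36.1 t 68.4
before lowering 35.9
hit False 0.0105
t 72.1
green [ 0.4446 -0.2968] (64, 36) -1.526 [235. 166.]
green [ 0.1163 -0.6871] (96, 45) 0.783 [192.  76.]
yellow [ 0.5239 -0.2994] (67, 41) -1.52 [222. 182.]
red [0.5909 0.6519] (99, 50) -0.372 [516. 314.]
red [ 0.7124 -0.4556] (101, 63) -0.663 [143. 202.]
red [0.6595 0.1344] (35, 31) 0.422 [327. 260.]
red [ 0.4405 -0.0273] (62, 26) 1.154 [307. 186.]
```

View pics/s11.png

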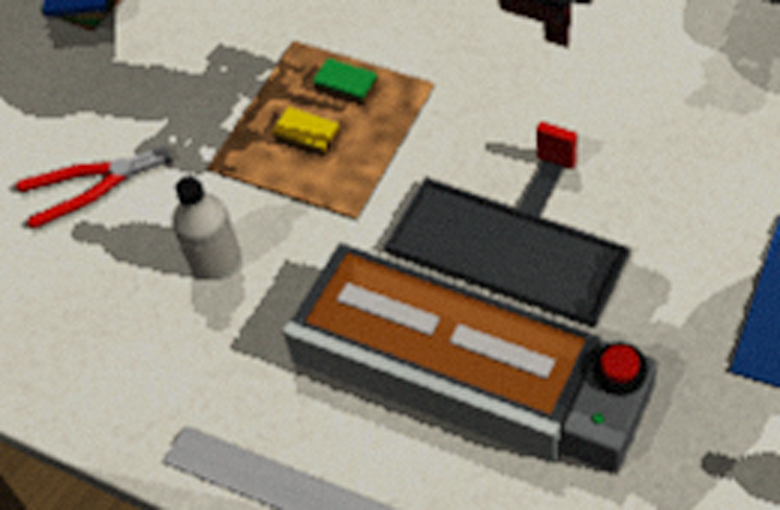

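Both bars lie flat on the cork, green at (345,78) and yellow at (307,128), with a clear gap. The tray is empty and the bystanders are unmoved. Pushing the tray home.

```bash
python3 - <<'E'
from h import *
th=.042;z=.022;d=np.array([np.cos(th),np.sin(th)])
p=np.array([.436,-.043])
command_gripper(.5); move_pose([*p,.13],down(th)); movel([*p,z],v=.1)
command_gripper(0);print(get_grip_width()*88)
print(movel([*(p+d*.125),z],v=.05,until_force=20),get_tcp_pos(),get_grip_width()*88)
print(movel([*(p+d*.15),z],v=.02,until_force=20),get_tcp_pos(),get_ft_force())
q=get_tcp_pos();print(movel([*(q[:2]+d*.006),z],v=.015,until_force=22),get_tcp_pos()-q)
command_gripper(.45); movel([*get_tcp_pos()[:2],.13],v=.12)
move_pose([.40,.15,.3],down(th));wait(.5)
im,K,T=shot("scene");save("s12",cv2.resize(im[140:310,120:380],None,fx=3,fy=3,interpolation=cv2.INTER_CUBIC))
for n in("green","yellow","red"):
    for b in blobs(mask(im,n),.055 if n=="red" else .024,K,T,25)[:6]: print(n,b[0].round(4),b[1],b[2].round(3),b[4])
print(get_time())
E
```

```text
14.148322935308965
False [ 0.56032034 -0.03773196  0.02215655] 14.131747660024987
True [ 0.57373534 -0.03712079  0.02213151] [-2.23797894 -0.73032108  4.75119717]
True [-1.28449138e-04  4.93408513e-05 -3.52833434e-05]
green [ 0.444 -0.298] (62, 38) -1.532 [234. 165.]
green [ 0.1145 -0.6853] (96, 40) 0.783 [193.  76.]
yellow [ 0.5246 -0.3007] (64, 39) -1.52 [221. 182.]
red [0.5907 0.6516] (99, 50) -0.364 [516. 314.]
red [0.659  0.1345] (35, 34) -0.296 [326. 260.]
red [ 0.7235 -0.4413] (101, 19) -0.467 [145. 207.]
red [ 0.7021 -0.4732] (91, 17) -0.838 [141. 198.]
red [ 0.5758 -0.0248] (59, 22) 1.277 [289. 219.]
83.3333
```

View pics/s12.png

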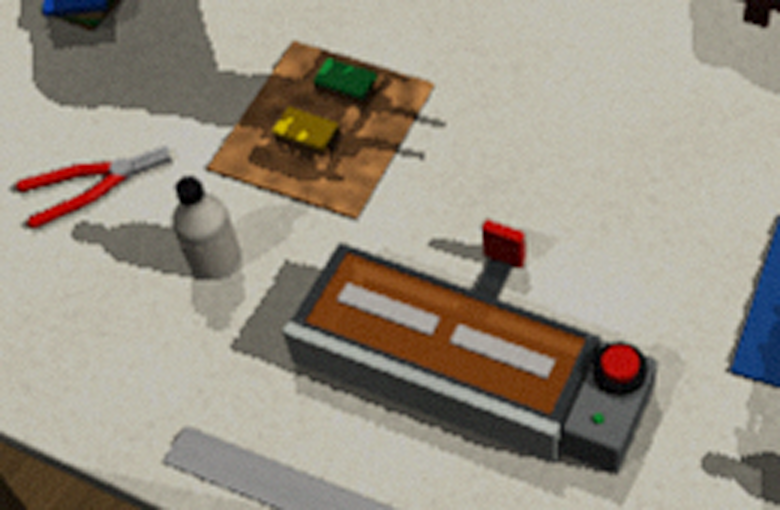

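The tray is home at the same rigid stop, with its handle at (503,243). Both bars are on the cork, and nothing else has moved. Handing in.

```bash
python3 -c "
from station import *
job_done();print(get_time())"
```

```text
the job is handed in; nothing more can be done
the job is handed in; nothing more can be done
```

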